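# Dock the water logger heavy end down

### The arm

A 6-joint arm with a two-finger parallel gripper is mounted at the origin on a cart in front of the work surface, level with it; the furniture and walls round the work are solid. World frame = base frame: x ahead of the robot, y to its left, z up, the work surface at z = 0. Lengths are in m, angles in rad, forces in N, time in s.
With the tool pointing down it reaches from about 0.35 to 0.875 m from the base axis. Payload 4.2 kg.
Tool frame: the origin (TCP) lies on the centre line of the jaws, within the pads' length; the fingertips stand 11 mm ahead of it and the grasp point (between the pads) lies 8 mm behind it; z points along the fingers, y is the line along which they close (so a half turn about z gives the same grasp; the last joint's range is limited). The gripper opens to 87 mm and grips with 3 to 60 N. Pads are 19 mm wide; open, the fingers measure 117 mm over their backs; the gripper's body (75 mm by 190 mm) begins 51 mm behind the grasp point.
Start: joints at [1.45, 0.385, 0.008, 0, -1.194, -0.259], TCP at [0.232, 0.58, 0.234] pointing down, gripper open.
Joint ranges: [-3.14, 3.14], [-1.21, 2.06], [-1.07, 1.41], [-3.16, 2.05], [-2.99, -0.16], [-3.1, 3.1]. Speed limits (rad/s): [2.79, 2.79, 3.14, 3.14, 3.14, 3.14].

### API

Orientations are given as a rotation vector (axis times angle).
In Python, from plant import state, snapshot, sign_off gives the robot as it stands.
- The arm moves only by the tool carry_out, never from a script. Its argument "moves" is a list of rows, each a list of 4 numbers: the shift along the tool's x, y, z in cm, then the turn about the tool's z in degrees. In form: [[tx, ty, tz, twist], ...]. A call has 1 to 5 rows; each row shifts and turns the commanded pose from where the row before left it, along the tool's axes as they then stand; what a row does not reach is not made up. A row lasts 1/10 s, in which the tool goes at most 50 mm and 8.59 degrees, less where a joint would pass 70% of its speed; a pose out of reach is approached as far as the arm can. A call with a gripper value outside its range is refused whole. "gripper" is the finger opening in cm, from 0 to 8.7, set as the call begins (left out, the last holds). The fingers move at their own pace and stop on an object; "squeeze" is the grip in N (left out, the last holds). Time passes only in rows, so rows that do not move let the fingers close. It gives the time, the measured TCP pose, the force, the opening and the grip force at its end, in the units of the state.
- state(): the state, without advancing time (a new reading comes with each control period).
- snapshot(name): name is "scene" or "top" or "wrist"; returns a dict with "color" (384x512x3 uint8, red, green, blue), "depth" (384x512 float32, m along the optical axis (not along the pixel's ray), 0 where there is no reading), "mtx" (3x3 intrinsics, pixels), "rvec" (rotation vector, rad) and "tvec" (3), from world to camera coordinates, as OpenCV has them. Camera axes: x right, y down, z forward; pixel columns grow to the right and rows downward; lengths in m; the calibration is good to about 2 mm. A picture is of the moment at which its call begins.
- sign_off(): hands the job in; it is judged then, once.
The state is a dict: "t": time; "joint_positions": joint angles; "qd": joint speeds; "effort": joint torques, N m; "position": TCP position; "orientation": TCP orientation; "ft_force": force on the tool from outside, world axes, zero at the start; "wrist_torque": the same for the moment, N m; "gripper_width": opening from 0.0 (shut) to 1.0 (fully open); "finger_force": force on a finger pad.
Only numpy, scipy, OpenCV 4.12 (cv2) and the standard library are available. Lean on these libraries where they do the work, as an engineer would, in place of code of your own. Each camera call takes 0.05 s, during which the arm holds its last target. There are 200 camera calls.

### The job

The sealed water logger has its battery pack at one end, but nothing on the outside shows which: lift it and feel how it balances. Stand it upright, heavy end down, in the middle of the dock's round pad and let go so that it stands there by itself for a second or two; only then push the retaining yoke fully shut round it. Leave the other things on the bench where they are.

Things in the scene. Friction and masses are not known exactly. Their poses are not given: they have to be found in the camera images.
- logger: water logger, 140 mm long, 0.38 to 0.52 kg: bare octagonal aluminium tube 50 mm across flats with two like black domed caps, lying on a flat, so two flats stand upright at its sides. Origin at mid length on its axis (25 mm above the bench lying, 70 mm above the pad when standing); x along its length, y and z square to flats. Flat-sided to 46 mm either side of the origin, then round, 50 mm wide
- logger_end_1 (a point): tip of the shallow dome on the +x cap, 70 mm from the logger's origin. A heavy pack sits inside one end, this one or the other, differently each time and never seen: the balance point lies 27 to 31 mm from mid length towards it. On the heavy end the logger rocks to rest upright (bears about 25 degrees of lean); on the light end it topples when let go
- logger_end_2 (a point): tip of the shallow dome on the -x cap, 70 mm from the logger's origin, the same to look at as the other end; the domes begin 9 mm from the tips
- dock: the fixed charging dock: a grey slab 225 x 120 x 10 mm (from x = -77 to +148 mm), with a round flat black pad at its origin; origin at the underside, beneath the pad's middle; z up; x points from the pad to the hinge post that stands at x = +85 mm (18 mm thick, 100 mm high)
- dock_pad (a point): middle of the pad's top face, 12 mm above the bench; the flat pad is 80 mm wide inside a low rim (84 to 92 mm across, 4 mm above the pad)
- yoke (a joint): angle of the retaining yoke about the upright hinge on the post, rad: 0 = shut (against its stop, arm pointing from the post to the pad along dock -x, half ring round the pad's axis), 1.57 = swung clear, arm pointing from the post along dock -y (up to 1.75); it turns with slight friction (a push of about 1 to 2 N at the pin) and stays where it is left
- yoke_hinge (a point): on the yoke's upright hinge axis at the underside of the arm, 100 mm above the bench, 85 mm behind the pad's middle
- yoke_pin (a point): on the axis of the upright thumb pin on the yoke's arm, 36 mm from the hinge axis, 135 mm above the bench; the pin is 12 mm thick with a 16 mm head and reaches from the arm's top (111 mm above the bench) to 150 mm. A flat black U, 68 mm wide inside, 100 to 112 mm above the bench, sits on the arm's end, centred 85 mm from the hinge; it comes round the logger from dock -y
- bottle: bystander: amber bottle with blue cap, 57 mm wide, 107 mm high; origin under its middle
- petri_dish_2: bystander: lidded petri dish, 60 mm wide, 14 mm high; origin under its middle
- marker: bystander: black marker pen lying on the bench, 136 mm long; origin under its middle
There are look-alikes about, which are no part of the job. There is more than one size of the logger; the one meant has the size given above.

How it is judged:
By the outcome, as a careful person would: the job done as asked, in the order asked, and still so for the second after the job is handed in, with the robot touching nothing.
It also fails if it takes over 64 s, if anything falls off the work surface, if the arm or the gripper's body presses on something with over 40 N, if the wrist force passes 120 N, or if a joint passes its speed limit or range.

## Working session

There is one attempt and no reset: what is moved stays moved. The work goes in short steps, Python scripts to look and compute and a tool call to move; the robot and the scene stay as the last step left them, time stands still between calls to the robot, and variables do not carry over. Pictures are saved under pics/ and viewed, at most 10 in all, crops included, and the job is handed in when it is done.

Besides the shell and the picture viewer there is one more tool, called after "Emit:" as name(argument=value, ...) on one line, values as JSON. carry_out: Moves the arm, as the interface text tells. Its arguments: {"type":"object","properties":{"moves":{"type":"array","items":{"type":"array","items":{"type":"number"}}},"gripper":{"type":"number"},"squeeze":{"type":"number"}},"required":["moves"]}

```bash
mkdir -p pics; cat > h.py <<'E'
import numpy as np, cv2
from plant import state, snapshot
def snap(n):
    s=snapshot(n); R=cv2.Rodrigues(np.array(s["rvec"],float))[0]; t=np.array(s["tvec"],float).ravel()
    K=np.array(s["mtx"]); d=s["depth"]; v,u=np.mgrid[:d.shape[0],:d.shape[1]]
    c=np.stack([(u-K[0,2])/K[0,0]*d,(v-K[1,2])/K[1,1]*d,d],-1)
    P=(c-t)@R; P[d==0]=np.nan
    s.update(R=R,t=t,K=K,P=P); return s
def save(s,name,box=None,f=1):
    im=s["color"][...,::-1]
    if box: im=im[box[1]:box[3],box[0]:box[2]]
    cv2.imwrite("pics/"+name,cv2.resize(im,None,fx=f,fy=f,interpolation=cv2.INTER_CUBIC))
def proj(s,p):
    c=s["R"]@np.array(p,float)+s["t"]; q=s["K"]@c; return q[:2]/q[2]
E
python3 - <<'E'
from h import *
import pickle
print(state())
for n in("top","scene"):
    s=snap(n); save(s,n+"1.png",f=1.5); pickle.dump(s,open(n+".pkl","wb")); print(n,-s["R"].T@s["t"])
E
```

```text
{'t': 0.0, 'joint_positions': array([ 1.44959932e+00,  3.85535769e-01,  6.62641945e-03, -5.03063030e-04,
       -1.19398853e+00, -2.58612748e-01]), 'qd': array([-0.00036653, -0.00114131,  0.00068145,  0.00191485, -0.00058712,
        0.0010092 ]), 'effort': array([-7.98387355e-04, -3.90665460e+01,  1.87403798e+01,  4.22013626e+00,
        1.09401857e-02, -2.00142672e-04]), 'position': array([0.23147393, 0.57993303, 0.23247175]), 'orientation': array([ 3.08296824e+00, -5.92908523e-01, -5.05755887e-04]), 'ft_force': array([ 0.10399524, -0.57447464,  0.88332676]), 'wrist_torque': array([-0.00764959,  0.03498693, -0.02214425]), 'finger_force': 0.0, 'gripper_width': 0.9975520775158168}
top [0.32763312 0.06464136 1.12091344]
scene [-0.09248146 -0.30184737  0.8166344 ]
```

```bash
sleep 1; ls pics
```

```text
scene1.png
top1.png
```

View pics/top1.png

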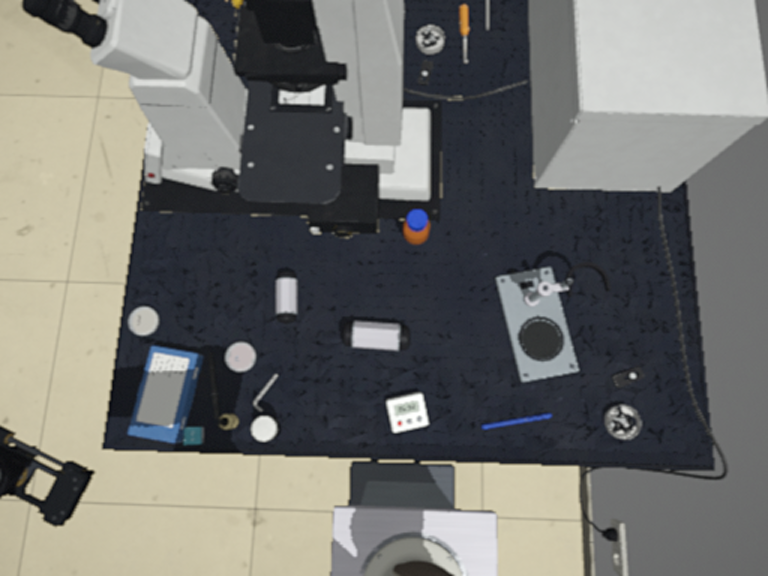

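View pics/scene1.png

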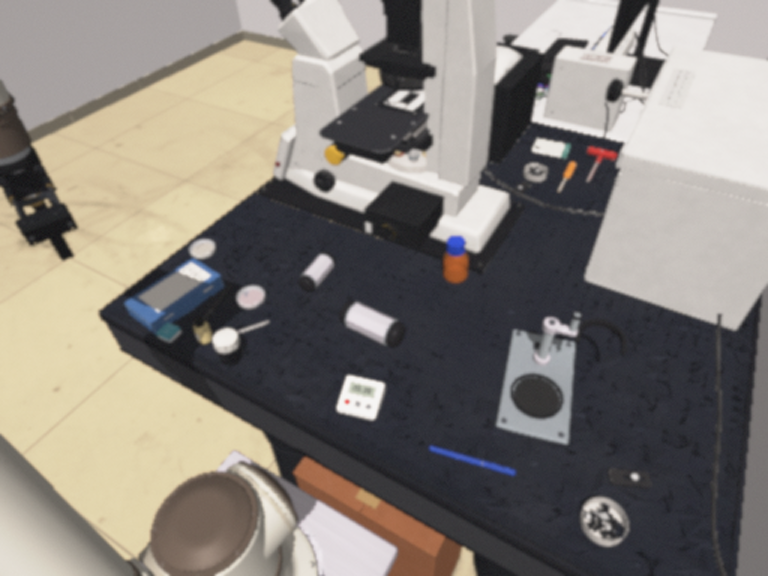

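The top view (1.5x) shows two logger candidates: a large one at (376,335) and a narrower one at (286,296). The dock pad is at (541,339), the post at (547,289), and the yoke is swung out to the right at about (590,275). Next I'll measure their sizes.

```bash
python3 - <<'E'
from h import *
import pickle
s=pickle.load(open("top.pkl","rb")); P=s["P"]
def blob(name,box,zmin,zmax):
    x0,y0,x1,y1=[int(b/1.5) for b in box]
    m=np.zeros(P.shape[:2],bool); m[y0:y1,x0:x1]=1
    m&=(P[...,2]>zmin)&(P[...,2]<zmax)
    p=P[m]; r=cv2.minAreaRect((p[:,:2]*1000).astype(np.float32)); print(name,len(p),r,"zmax",np.percentile(p[:,2],[50,98])); return p
blob("big",(325,300,430,370),.012,.08)
blob("small",(262,255,312,335),.012,.08)
blob("dock",(480,255,600,395),.006,.02)
blob("high",(480,230,640,330),.095,.16)
blob("high>.118",(480,230,640,330),.118,.16)
blob("post/yoke ring",(560,230,640,330),.08,.16)
blob("bottle",(395,200,440,255),.02,.15)
# pad: dark pixels on slab
g=s["color"].max(-1); x0,y0,x1,y1=[int(b/1.5) for b in(505,310,575,370)]
m=np.zeros(g.shape,bool);m[y0:y1,x0:x1]=1;m&=(g<75)
p=P[m];
r=cv2.minAreaRect((p[:,:2]*1000).astype(np.float32));c,rad=cv2.minEnclosingCircle((p[:,:2]*1000).astype(np.float32))
print("pad",r,c,rad,np.nanmedian(p[:,2]),p.mean(0))
for n in("top","scene"):
    q=pickle.load(open(n+".pkl","rb")); 
a=pickle.load(open("top.pkl","rb")); save(a,"crop1.png",(165,150,440,290),2.8)
E
```

```text
big 750 ((484.13299560546875, 101.62767791748047), (169.6488800048828, 51.61956024169922), 87.8908462524414) zmax [0.04673    0.05367538]
small 439 ((559.0224609375, 265.27032470703125), (106.4181137084961, 60.13136291503906), 2.516608476638794) zmax [0.03572237 0.04240692]
dock 2887 ((527.4334716796875, -256.91534423828125), (252.39938354492188, 301.5906982421875), 89.0181655883789) zmax [0.01088466 0.01700535]
high 331 ((593.0645751953125, -288.59820556640625), (60.401039123535156, 140.72564697265625), 10.088132858276367) zmax [0.11294025 0.15161452]
high>.118 62 ((573.121337890625, -249.4998321533203), (23.69487953186035, 56.43332290649414), 4.352128028869629) zmax [0.13337065 0.15347903]
post/yoke ring 224 ((596.8485107421875, -309.8663330078125), (60.401039123535156, 97.52143096923828), 10.088132858276367) zmax [0.11242538 0.15239426]
bottle 318 ((733.8665161132812, 7.582426071166992), (55.01508712768555, 97.68441772460938), 87.0555648803711) zmax [0.07781762 0.10925419]
pad ((489.0349426269531, -254.9549560546875), (63.23395538330078, 191.13954162597656), 27.996906280517578) (492.7593994140625, -252.74868774414062) 97.79049682617188 0.01142138678364695 [nan nan nan]
```

View pics/crop1.png

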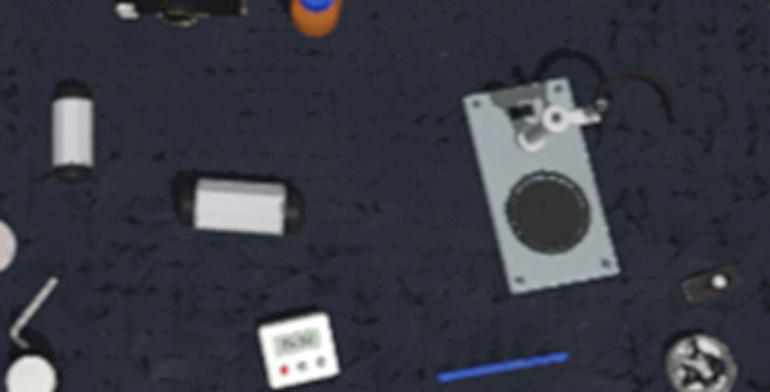

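```bash
cat >> h.py <<'E'
def onplane(s,uv,z):
    r=s["R"].T@np.linalg.solve(s["K"],[uv[0],uv[1],1.]); o=-s["R"].T@s["t"]
    return o+r*(z-o[2])/r[2]
E
python3 - <<'E'
from h import *
import pickle
s=pickle.load(open("top.pkl","rb"));K=s["K"];print(K[0,0])
c=lambda x,y,z:(onplane(s,(165+x/2.8-.3,150+y/2.8-.3),z)*1000).round(1)
print("big caps",c(175,200,.025),c(303,210,.025),"tubeL top/bot",c(198,180,.05),c(194,230,.05),"R",c(288,184,.05),c(285,234,.05))
print("small caps",c(73,82,.02),c(73,181,.02),"w",c(53,130,.025),c(94,130,.025))
print("dock corners",[c(*q,.010) for q in((463,97),(567,79),(619,272),(513,294))])
print("pad",[c(*q,.014) for q in((505,213),(591,213),(548,171),(548,254))])
print("hinge top",c(556,117,.135),"pin",c(601,104,.15))
# refined tube mask bright
hsv=cv2.cvtColor(s["color"],cv2.COLOR_RGB2HSV)
m=((hsv[...,2]>110)).astype(np.uint8); m[:,:222]=0;m[:,280:]=0;m[:205]=0;m[245:]=0
pts=np.argwhere(m)[:,::-1].astype(np.float32); w=np.array([onplane(s,q,.048)[:2]*1000 for q in pts],np.float32)
print("tube",cv2.minAreaRect(w))
# pad ellipse
g=s["color"].max(-1); m=((g<75)).astype(np.uint8); m[:,:340]=0;m[:,380:]=0;m[:206]=0;m[246:]=0
n,l,st,ce=cv2.connectedComponentsWithStats(m); i=1+st[1:,4].argmax(); print(st[i],ce[i]); print("padc",onplane(s,ce[i],.014))
E
```

```text
359.565500242766
big caps [489.3 158.   25. ] [482.8  17.3  25. ] tubeL top/bot [508.2 132.2  50. ] [454.1 134.   50. ] R [506.9  35.2  50. ] [453.  37.  50.]
small caps [621.  280.7  20. ] [507.6 272.5  20. ] w [563.6 298.1  25. ] [565.1 252.3  25. ]
dock corners [array([ 620.2, -162.4,   10. ]), array([ 645.2, -281.2,   10. ]), array([ 428., -330.,   10.]), array([ 400.4, -213.8,   10. ])]
pad [array([ 488.3, -206.1,   14. ]), array([ 491.4, -300.9,   14. ]), array([ 537., -255.,   14.]), array([ 444.7, -252. ,   14. ])]
hinge top [ 569.5 -229.9  135. ] pin [ 580.5 -270.4  150. ]
tube ((480.888671875, 86.81441497802734), (96.47679901123047, 52.59541320800781), 87.71635437011719)
[346 214  29  26 571] [360.42031524 226.55516637]
padc [ 0.48740549 -0.25342789  0.014     ]
```

The big one at top-crop (240,207) measures about 141 mm and is the logger. The one at (73,132) is about 113 mm, so it's the look-alike. The dock x axis points at 12.9°, the pad is at (0.489,-0.254), and the yoke is open by about 1.57.

The tool stays vertical throughout. I'll grip at mid length to feel the balance, then regrip near the light end so that the heavy end hangs down.

```bash
cat >> h.py <<'E'
def plan(x,y,z,yaw=None,step=4.0,tw=7.5,s=None):
    """rows (cm,deg) to target TCP; yaw = world angle (deg) of the tool y axis (mod 180)"""
    s=s or state(); R=cv2.Rodrigues(np.array(s["orientation"],float))[0]; p=np.array(s["position"])
    cur=np.degrees(np.arctan2(R[1,1],R[0,1])); dy=0 if yaw is None else (yaw-cur+90)%180-90
    d=(np.array([x,y,z])-p)*100; n=max(int(np.ceil(max(np.linalg.norm(d)/step,abs(dy)/tw))),1)
    out=[];Rz=R
    for i in range(n):
        out.append((Rz.T@d/n).round(2).tolist()+[round(-dy/n,2)])
        Rz=cv2.Rodrigues(np.array([0,0,np.radians(dy/n*(i+1))]))[0]@R
    print("pos",p.round(4),"yaw",cur.round(2),"n",n); 
    for r in out: print(r)
E
python3 - <<'E'
from h import *
plan(.484,.088,.15,177.5)
E
```

```text
pos [0.2315 0.58   0.2326] yaw -111.77 n 14
[2.98, 2.59, 0.6, np.float64(5.05)]
[3.2, 2.32, 0.59, np.float64(5.05)]
[3.39, 2.03, 0.59, np.float64(5.05)]
[3.55, 1.72, 0.59, np.float64(5.05)]
[3.69, 1.4, 0.59, np.float64(5.05)]
[3.8, 1.07, 0.59, np.float64(5.05)]
[3.88, 0.74, 0.59, np.float64(5.05)]
[3.93, 0.39, 0.59, np.float64(5.05)]
[3.95, 0.04, 0.59, np.float64(5.05)]
[3.94, -0.3, 0.59, np.float64(5.05)]
[3.9, -0.65, 0.59, np.float64(5.05)]
[3.82, -0.99, 0.59, np.float64(5.05)]
[3.72, -1.32, 0.59, np.float64(5.05)]
[3.59, -1.65, 0.59, np.float64(5.05)]
```

Emit:
carry_out(moves=[[3.0,2.6,0.6,5],[3.2,2.3,0.6,5],[3.4,2.0,0.6,5],[3.5,1.7,0.6,5],[3.7,1.4,0.6,5]], gripper=8.7)

```text
t: 0.6
position: [0.3229, 0.404, 0.203]
orientation: [2.881, -1.251, -0.0]
ft_force: [0.2, 0.4, 0.5]
gripper_width: 1.001
finger_force: 0.0
```

Emit:
carry_out(moves=[[3.8,1.1,0.6,5],[3.9,0.7,0.6,5],[3.9,0.4,0.6,5],[3.9,0,0.6,5],[3.9,-0.3,0.6,5]])

```text
t: 1.1
position: [0.4142, 0.2301, 0.1732]
orientation: [2.542, -1.845, -0.0]
ft_force: [0.0, 0.3, 0.0]
gripper_width: 1.0
finger_force: 0.0
```

Emit:
carry_out(moves=[[3.9,-0.6,0.6,5],[3.8,-1.0,0.6,5],[3.7,-1.3,0.6,5],[3.6,-1.7,0.6,5.5],[0,0,0,0]])

```text
t: 1.6
position: [0.4879, 0.0885, 0.1482]
orientation: [2.167, -2.271, -0.001]
ft_force: [-0.5, -0.1, -0.1]
gripper_width: 1.0
finger_force: 0.0
```

```bash
python3 - <<'E'
from h import *
s=snap("wrist"); save(s,"w1.png",f=1.5)
P=s["P"];m=(P[...,2]>.035)&(P[...,2]<.06)&(abs(P[...,0]-.484)<.06)&(abs(P[...,1]-.09)<.1)
p=P[m]; print(len(p),cv2.minAreaRect((p[:,:2]*1000).astype(np.float32)),np.percentile(p[:,2],95))
print(proj(s,(.484,.088,.05)))
plan(.484,.088,.017,177.5)
E
```

```text
7850 ((485.1942443847656, 86.01754760742188), (135.1941375732422, 50.28655242919922), 87.87260437011719) 0.05186086582704569
[264.75170141 198.00484499]
pos [0.4875 0.09   0.1486] yaw 177.5 n 4
[0.05, 0.08, 3.29, np.float64(0.0)]
[0.05, 0.08, 3.29, np.float64(0.0)]
[0.05, 0.08, 3.29, np.float64(0.0)]
[0.05, 0.08, 3.29, np.float64(0.0)]
```

View pics/w1.png

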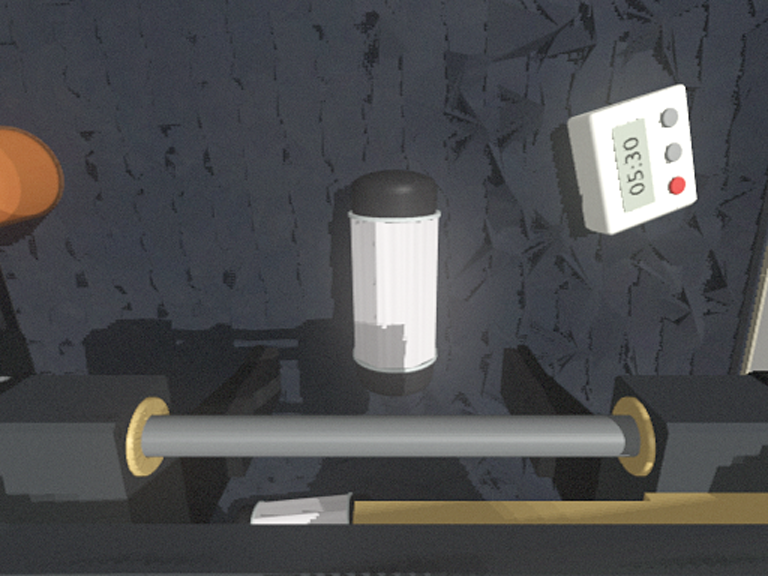

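The wrist view shows the logger centred at (395,270) between the fingers with its axis square to the closing line, at (0.485,0.087). I'll go down and grip it at mid length.

```bash
python3 - <<'E'
from h import *
for i in range(6):
    s=state(); print(s["ft_force"].round(2),s["wrist_torque"].round(3)); snapshot("top")
E
```

```text
[-0.19 -0.23 -0.7 ] [ 0.135 -0.096  0.027]
[-0.84  0.36  0.35] [ 0.105 -0.024 -0.04 ]
[ 0.18 -0.16 -0.15] [ 0.089 -0.047 -0.004]
[0.1  0.15 0.07] [ 0.061 -0.003 -0.016]
[ 0.19 -0.36 -0.36] [ 0.102 -0.043  0.004]
[-0.43 -1.16 -1.31] [ 0.063 -0.073 -0.024]
```

Emit:
carry_out(moves=[[0.1,0.1,3.3,0],[0.1,0.1,3.3,0],[0.1,0,3.3,0],[0,0,3.2,0],[0,0,0,0]])

```text
t: 2.45
position: [0.4823, 0.0886, 0.0153]
orientation: [2.172, -2.258, -0.004]
ft_force: [-0.2, -1.1, -0.1]
gripper_width: 1.002
finger_force: 0.0
```

Emit:
carry_out(moves=[[0,0,0,0],[0,0,0,0],[0,0,0,0],[0,0,0,0],[0,0,0,0]], gripper=4, squeeze=35)

```text
t: 2.95
position: [0.4857, 0.0894, 0.0194]
orientation: [-2.176, 2.264, -0.001]
ft_force: [0.1, -0.6, -0.4]
gripper_width: 0.633
finger_force: 0.0
```

Emit:
carry_out(moves=[[0,0,0,0],[0,0,0,0],[0,0,0,0],[0,0,0,0]])

```text
t: 3.35
position: [0.4855, 0.0893, 0.0191]
orientation: [-2.177, 2.264, -0.0]
ft_force: [-1.7, 0.4, 5.9]
gripper_width: 0.568
finger_force: 35.0
```

Emit:
carry_out(moves=[[0,0,-0.5,0],[0,0,-1.0,0],[0,0,-1.0,0],[0,0,-0.5,0],[0,0,0,0]])

```text
t: 3.85
position: [0.4859, 0.0895, 0.0496]
orientation: [-2.176, 2.263, -0.001]
ft_force: [0.5, -0.5, -4.5]
gripper_width: 0.569
finger_force: 35.0
```

```bash
python3 - <<'E'
from h import *
for i in range(8):
    s=state(); print(s["position"].round(4),s["ft_force"].round(2),s["wrist_torque"].round(3),s["gripper_width"].round(3),round(float(s["finger_force"]),1)); w=snap("scene")
save(w,"s2.png",(200,150,330,260),5)
E
```

```text
Traceback (most recent call last):
AttributeError: 'float' object has no attribute 'round'
```

```bash
python3 - <<'E'
from h import *
for i in range(8):
    s=state(); print(s["position"].round(4),s["ft_force"].round(2),s["wrist_torque"].round(3)); w=snap("top")
P=w["P"];m=(P[...,2]>.03)&(P[...,2]<.12)&(abs(P[...,0]-.485)<.02)
for a,b in((.03,.05),(.128,.145)):
    k=m&(P[...,1]>a)&(P[...,1]<b); print(a,np.percentile(P[k][:,2],[10,50,90]) if k.sum() else None,k.sum())
E
```

```text
[0.4859 0.0895 0.0496] [ 0.47 -0.52 -4.47] [ 0.291 -0.136  0.009]
[0.4855 0.0893 0.049 ] [-0.34  0.36 -4.42] [ 0.146 -0.015 -0.037]
[0.4852 0.0891 0.0486] [-0.29  0.15 -4.47] [ 0.24  -0.019 -0.014]
[0.485  0.089  0.0484] [ 0.04  0.54 -3.77] [ 0.209 -0.072  0.005]
[0.485  0.089  0.0483] [-0.45 -0.33 -3.81] [ 0.189 -0.071  0.042]
[0.485  0.089  0.0482] [ 0.27  0.2  -3.51] [ 0.19  -0.044  0.013]
[0.485  0.089  0.0482] [-0.07  0.2  -4.39] [ 0.24  -0.064 -0.037]
[0.4851 0.089  0.0482] [ 0.57 -0.84 -3.65] [ 0.208 -0.072 -0.009]
0.03 [0.07230268 0.07753847 0.0805711 ] 85
0.128 None 0
```

The torque about x rose by 0.12 Nm under 4.2 N, so the balance point is 29 mm towards -y and **the -y end is heavy**. I'll set the logger down and regrip it 35 mm towards +y, the light end.

Emit:
carry_out(moves=[[0,0,1.0,0],[0,0,1.0,0],[0,0,0.7,0],[0,0,0.2,0],[0,0,0.1,0]])

```text
t: 4.75
position: [0.4845, 0.0888, 0.0191]
orientation: [2.176, -2.262, -0.001]
ft_force: [-6.8, 0.2, 16.7]
gripper_width: 0.574
finger_force: 35.0
```

Emit:
carry_out(moves=[[0,0,0,0],[0,0,0,0],[0,0,0,0],[0,0,0,0],[0,0,0,0]], gripper=6.8)

```text
t: 5.25
position: [0.4855, 0.0892, 0.0185]
orientation: [-2.177, 2.265, -0.0]
ft_force: [-0.4, -0.4, -0.7]
gripper_width: 0.775
finger_force: 0.0
```

Emit:
carry_out(moves=[[-1.1,0,0,0],[-1.1,0,0,0],[-1.1,0,0,0],[0,0,0,0],[0,0,0,0]])

```text
t: 5.75
position: [0.4865, 0.1227, 0.0185]
orientation: [2.178, -2.263, -0.0]
ft_force: [0.1, -0.2, -0.6]
gripper_width: 0.784
finger_force: 0.0
```

Emit:
carry_out(moves=[[0,0,0,0],[0,0,0,0],[0,0,0,0],[0,0,0,0],[0,0,0,0]], gripper=4, squeeze=14)

```text
t: 6.25
position: [0.4864, 0.1218, 0.0185]
orientation: [2.176, -2.265, -0.0]
ft_force: [-0.3, -0.5, 0.5]
gripper_width: 0.574
finger_force: 14.0
```

Emit:
carry_out(moves=[[0.1,0,-1.6,0],[0.4,0,-1.6,0],[0.6,0,-1.5,0],[0,0,0,0]])

```text
t: 6.65
position: [0.4867, 0.1111, 0.0668]
orientation: [-2.174, 2.264, -0.001]
ft_force: [-0.9, 2.1, 3.5]
gripper_width: 0.574
finger_force: 14.0
```

```bash
python3 - <<'E'
from h import *
w=snap("scene"); save(w,"s2.png",(190,140,330,260),5); s=state();print(s["position"],s["ft_force"].round(2),s["wrist_torque"].round(3))
E
```

```text
[0.48678141 0.11149437 0.06630038] [-1.33  2.05  3.15] [ 0.683  0.361 -0.149]
```

View pics/s2.png

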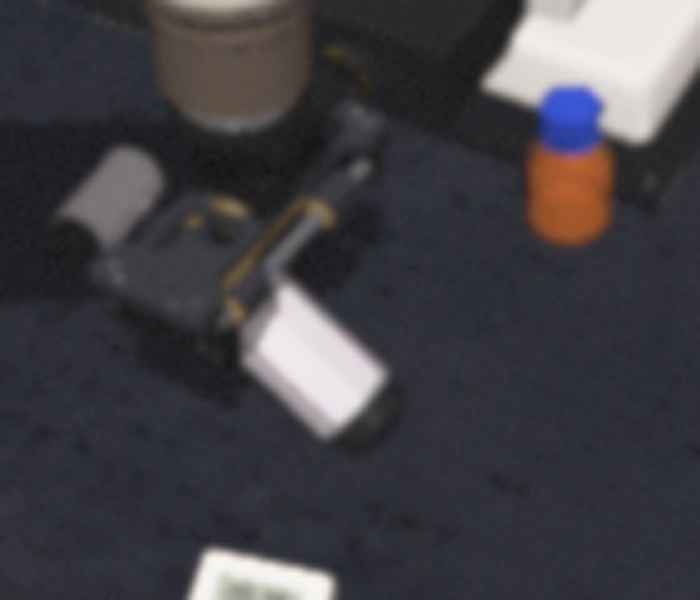

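It is tilting heavy end down as planned, with the arc pressing it slightly onto the bench. I'll lift it straight up and let it hang.

Emit:
carry_out(moves=[[0,0,-1.0,0],[0,0,-1.0,0],[0.5,0,-1.5,0],[1,0,-1.5,0],[1,0,-1.5,0]])

```text
t: 7.2
position: [0.4846, 0.086, 0.1307]
orientation: [2.177, -2.263, -0.001]
ft_force: [0.4, 1.1, -4.4]
gripper_width: 0.571
finger_force: 14.0
```

Emit:
carry_out(moves=[[0.5,0,-2,0],[0,0,-2,0],[0,0,-2,0],[0,0,-2,0],[0,0,0,0]])

```text
t: 7.7
position: [0.4864, 0.0818, 0.213]
orientation: [-2.174, 2.26, -0.003]
ft_force: [0.5, 0.1, -3.7]
gripper_width: 0.58
finger_force: 14.0
```

```bash
python3 - <<'E'
from h import *
w=snap("scene"); save(w,"s3.png",(190,110,330,230),5); s=state();print(s["position"],s["ft_force"].round(2),s["wrist_torque"].round(3))
plan(.489,-.254,.225,102.9)
E
```

```text
[0.48521199 0.08155162 0.21111212] [ 0.03  0.09 -4.54] [ 0.193 -0.028 -0.005]
pos [0.4852 0.0816 0.2111] yaw 177.74 n 10
[3.35, -0.17, -0.14, np.float64(7.48)]
[3.3, -0.61, -0.14, np.float64(7.48)]
[3.19, -1.03, -0.14, np.float64(7.48)]
[3.03, -1.44, -0.14, np.float64(7.48)]
[2.82, -1.82, -0.14, np.float64(7.48)]
[2.56, -2.17, -0.14, np.float64(7.48)]
[2.25, -2.49, -0.14, np.float64(7.48)]
[1.91, -2.76, -0.14, np.float64(7.48)]
[1.53, -2.98, -0.14, np.float64(7.48)]
[1.13, -3.16, -0.14, np.float64(7.48)]
```

View pics/s3.png

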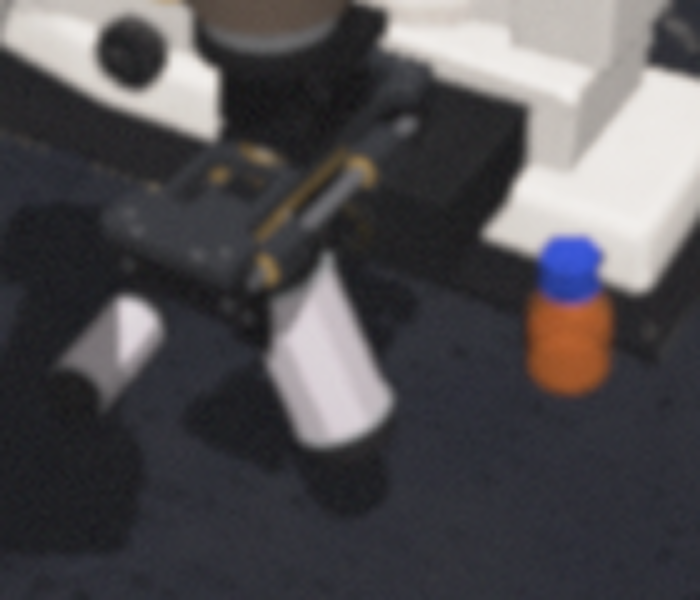

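The logger hangs with its black heavy end down at (345,480), leaning about 20°. I'll ease the grip so it swings further.

Emit:
carry_out(moves=[[0,0,0,0],[0,0,0,0],[0,0,0,0]], squeeze=8)

```text
t: 8.05
position: [0.4845, 0.081, 0.2094]
orientation: [2.175, -2.263, -0.001]
ft_force: [0.1, 0.4, -3.8]
gripper_width: 0.574
finger_force: 8.0
```

Emit:
carry_out(moves=[[3.3,-0.2,-0.2,7.5],[3.3,-0.6,-0.2,7.5],[3.2,-1.0,-0.2,7.5],[3.0,-1.4,-0.2,7.5],[2.8,-1.8,-0.2,7.5]])

```text
t: 8.55
position: [0.486, -0.0866, 0.22]
orientation: [1.326, -2.847, -0.001]
ft_force: [1.4, -0.7, -3.7]
gripper_width: 0.577
finger_force: 8.0
```

Emit:
carry_out(moves=[[2.6,-2.2,0,7.5],[2.3,-2.5,0,7.5],[1.9,-2.8,0,7.5],[1.5,-3.0,0,7.5],[1.1,-3.0,0,7.5]])

```text
t: 9.05
position: [0.4879, -0.2541, 0.2197]
orientation: [0.34, -3.122, -0.001]
ft_force: [0.9, -0.4, -4.2]
gripper_width: 0.575
finger_force: 8.0
```

Emit:
carry_out(moves=[[0,0,0,0],[0,0,0,0],[0,0,0,0],[0,0,0,0]])

```text
t: 9.45
position: [0.4882, -0.2518, 0.2204]
orientation: [0.351, -3.122, -0.0]
ft_force: [0.8, -0.1, -4.1]
gripper_width: 0.576
finger_force: 7.9
```

```bash
cat >> h.py <<'E'
def lean(n=5):
    a=[]
    for i in range(n): s=state(); a.append(np.r_[s["position"],s["ft_force"],s["wrist_torque"]]); snapshot("top")
    print("mean",np.mean(a,0).round(3),"gw",s["gripper_width"],"ff",s["finger_force"])
E
python3 - <<'E'
from h import *
lean()
w=snap("scene"); save(w,"s4.png",(300,130,420,310),3.3)
P=w["P"]; plan(.489,-.254,.125,102.9)
t=snap("top"); P=t["P"]; m=(P[...,2]>.095)&(P[...,2]<.12)&(P[...,1]<-.25)&(P[...,0]>.54)&(P[...,0]<.68); print(cv2.minAreaRect((P[m][:,:2]*1000).astype(np.float32)))
E
```

```text
mean [ 0.488 -0.252  0.221  0.098 -0.106 -3.74   0.071 -0.14  -0.006] gw 0.5765919107946252 ff 7.910557846626034
pos [ 0.4883 -0.2523  0.2207] yaw 102.78 n 3
[-0.01, -0.06, 3.19, np.float64(-0.04)]
[-0.01, -0.06, 3.19, np.float64(-0.04)]
[-0.01, -0.06, 3.19, np.float64(-0.04)]
((609.9267578125, -641.0673217773438), (139.84292602539062, 7.17574405670166), 0.45266732573509216)
```

View pics/s4.png

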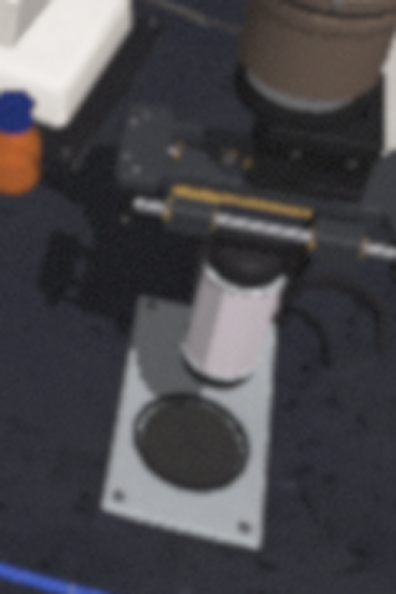

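```bash
cat >> h.py <<'E'
def axis(zlo,zhi,cx=.489,cy=-.254,rad=.09):
    w=snap("scene"); P=w["P"]; ca,sa=np.cos(np.radians(12.9)),np.sin(np.radians(12.9))
    X=P[...,0]-cx; Y=P[...,1]-cy; a=X*ca+Y*sa; b=-X*sa+Y*ca   # dock frame
    g=w["color"].min(-1)
    for z in np.arange(zlo,zhi,.01):
        k=(abs(P[...,2]-z)<.005)&(np.hypot(a,b)<rad)&(g>110)
        if k.sum()>8: print(z.round(3),k.sum(),"a front",(np.percentile(a[k],15)*1000).round(1),"b lo/hi",(np.percentile(b[k],[4,96])*1000).round(1))
E
python3 - <<'E'
from h import *
axis(.13,.24)
E
```

```text
0.14 59 a front -28.0 b lo/hi [-23.7  25.6]
0.15 67 a front -28.0 b lo/hi [-21.3  23.2]
0.16 60 a front -27.6 b lo/hi [-21.8  23.2]
0.17 61 a front -27.6 b lo/hi [-21.   24.8]
0.18 68 a front -27.1 b lo/hi [-21.6  24.4]
0.19 66 a front -27.1 b lo/hi [-20.8  23.7]
0.2 72 a front -26.9 b lo/hi [-20.   24.2]
0.21 69 a front -26.5 b lo/hi [-22.3  24. ]
0.22 72 a front -26.8 b lo/hi [-19.6  23.2]
0.23 67 a front -27.2 b lo/hi [-22.1  24.5]
```

It hangs upright to within 1° and about 2 mm from the pad's axis. Lowering.

Emit:
carry_out(moves=[[-0.1,-0.1,2.5,0],[-0.1,0,2.5,0],[0,0,2.5,0],[0,0,2.0,0],[0,0,0.5,0]])

```text
t: 10.35
position: [0.4888, -0.2528, 0.1181]
orientation: [0.347, -3.117, -0.003]
ft_force: [-1.0, 0.5, -3.8]
gripper_width: 0.571
finger_force: 8.0
```

Emit:
carry_out(moves=[[0,0,0.3,0],[0,0,0.2,0],[0,0,0.2,0],[0,0,0,0],[0,0,0,0]])

```text
t: 10.85
position: [0.4931, -0.2539, 0.1171]
orientation: [-0.35, 3.115, -0.005]
ft_force: [0.0, 1.2, 5.6]
gripper_width: 0.576
finger_force: 8.0
```

```bash
python3 - <<'E'
from h import *
lean(); axis(.03,.13)
E
```

```text
mean [ 0.493 -0.254  0.117 -0.607  1.412  5.127  0.579  0.097 -0.008] gw 0.5773721663242201 ff 8.017225507009016
0.03 9 a front -24.6 b lo/hi [-18.7   8.5]
0.04 56 a front -25.3 b lo/hi [-22.8  22.7]
0.05 51 a front -24.7 b lo/hi [-21.   24.7]
0.06 52 a front -24.7 b lo/hi [-20.9  23.5]
0.07 47 a front -24.1 b lo/hi [-21.9  22.1]
0.08 55 a front -24.0 b lo/hi [-22.9  24.2]
0.09 55 a front -23.1 b lo/hi [-22.8  23.1]
0.1 52 a front -23.0 b lo/hi [-23.5  22.9]
0.11 61 a front -23.1 b lo/hi [-21.3  22.3]
0.12 47 a front -21.8 b lo/hi [-22.8  23.8]
```

Emit:
carry_out(moves=[[0,0,-0.1,0],[0,0,-0.1,0],[0,0,-0.1,0],[0,0,0,0]])

```text
t: 11.55
position: [0.4911, -0.2536, 0.1172]
orientation: [-0.349, 3.121, -0.002]
ft_force: [0.3, -1.0, 3.4]
gripper_width: 0.575
finger_force: 8.0
```

Emit:
carry_out(moves=[[0,0,0,0],[0,0,0,0],[0,0,0,0]], squeeze=3)

```text
t: 11.85
position: [0.4908, -0.2533, 0.1171]
orientation: [-0.349, 3.121, -0.001]
ft_force: [-0.3, 0.4, 4.3]
gripper_width: 0.571
finger_force: 3.0
```

```bash
python3 - <<'E'
from h import *
lean(); axis(.04,.13)
E
```

```text
mean [ 0.491 -0.253  0.117 -0.011  0.41   4.536  0.115 -0.179 -0.02 ] gw 0.5753602998873567 ff 3.0044590446475095
0.04 60 a front -26.3 b lo/hi [-22.4  22.6]
0.05 49 a front -25.8 b lo/hi [-22.   24.1]
0.06 45 a front -25.6 b lo/hi [-20.6  23.2]
0.07 53 a front -25.6 b lo/hi [-20.5  23.2]
0.08 49 a front -25.3 b lo/hi [-22.   23.8]
0.09 55 a front -24.7 b lo/hi [-20.8  23.8]
0.1 55 a front -24.5 b lo/hi [-22.4  24.4]
0.11 56 a front -24.6 b lo/hi [-24.1  22.2]
0.12 44 a front -24.3 b lo/hi [-24.4  23. ]
```

It is centred on the pad and nearly vertical. I'll relieve the last of the push and let go.

Emit:
carry_out(moves=[[0,0,-0.1,0],[0,0,-0.1,0],[0,0,0,0]])

```text
t: 12.45
position: [0.4891, -0.2527, 0.1171]
orientation: [0.347, -3.119, -0.003]
ft_force: [-0.2, 1.2, -3.0]
gripper_width: 0.576
finger_force: 3.0
```

Emit:
carry_out(moves=[[0,0,0,0],[0,0,0,0],[0,0,0,0],[0,0,0,0],[0,0,0,0]], gripper=8.0)

```text
t: 12.95
position: [0.4905, -0.2532, 0.1187]
orientation: [-0.349, 3.122, -0.0]
ft_force: [-0.8, -0.0, -0.2]
gripper_width: 0.891
finger_force: 0.0
```

```bash
python3 - <<'E'
from h import *
lean(6); axis(.04,.13)
E
```

```text
mean [ 0.49  -0.253  0.119 -0.246 -0.083 -0.187  0.031 -0.145 -0.012] gw 0.9176621820042711 ff 0.0
0.04 51 a front -28.2 b lo/hi [-20.9  24. ]
0.05 40 a front -29.1 b lo/hi [-19.7  26.4]
0.06 45 a front -30.0 b lo/hi [-19.1  23.6]
0.07 40 a front -30.4 b lo/hi [-18.4  25.3]
0.08 51 a front -31.3 b lo/hi [-18.5  26.4]
0.09 46 a front -31.9 b lo/hi [-18.2  25.9]
0.1 42 a front -32.3 b lo/hi [-16.6  27.5]
0.11 53 a front -33.1 b lo/hi [-17.9  27.4]
0.12 50 a front -33.8 b lo/hi [-18.7  29.9]
```

Emit:
carry_out(moves=[[0,0,0,0],[0,0,0,0],[0,0,0,0],[0,0,0,0],[0,0,0,0]], gripper=8.7)

```text
t: 13.8
position: [0.4904, -0.2532, 0.1186]
orientation: [-0.349, 3.122, -0.0]
ft_force: [-0.4, -0.1, 0.7]
gripper_width: 0.997
finger_force: 0.0
```

```bash
python3 - <<'E'
from h import *
lean(4); axis(.04,.13)
E
```

```text
mean [ 0.49  -0.253  0.119  0.178  0.556  0.118  0.073 -0.156  0.002] gw 1.0025770730239927 ff 0.0
0.04 54 a front -28.0 b lo/hi [-19.8  24. ]
0.05 42 a front -28.1 b lo/hi [-19.5  25.1]
0.06 39 a front -29.2 b lo/hi [-19.4  26.6]
0.07 47 a front -29.9 b lo/hi [-17.2  26.6]
0.08 48 a front -30.1 b lo/hi [-17.9  23.4]
0.09 51 a front -30.5 b lo/hi [-18.5  26.9]
0.1 44 a front -31.3 b lo/hi [-17.2  27.7]
0.11 49 a front -31.4 b lo/hi [-17.7  27.8]
0.12 47 a front -32.5 b lo/hi [-16.1  29.7]
```

Emit:
carry_out(moves=[[0,0,-1,0],[0,0,-2,0],[0,0,-3,0],[0,0,-3,0],[0,0,-2,0]])

```text
t: 14.55
position: [0.4912, -0.2536, 0.2319]
orientation: [-0.349, 3.119, -0.003]
ft_force: [-0.0, -0.4, -0.2]
gripper_width: 1.0
finger_force: 0.0
```

```bash
python3 - <<'E'
from h import *
axis(.04,.13); print(state()["joint_positions"].round(2))
plan(.580,-.270,.225,192.8)
E
```

```text
0.04 47 a front -28.8 b lo/hi [-20.9  24.8]
0.05 44 a front -28.8 b lo/hi [-19.9  26.3]
0.06 45 a front -29.7 b lo/hi [-20.   23.6]
0.07 43 a front -30.5 b lo/hi [-19.8  25.3]
0.08 61 a front -30.4 b lo/hi [-17.5  24.7]
0.09 61 a front -31.1 b lo/hi [-18.7  23.7]
0.1 59 a front -31.8 b lo/hi [-18.2  25.5]
0.11 128 a front -32.0 b lo/hi [-34.5  22.9]
0.12 70 a front -33.4 b lo/hi [-15.5  27. ]
[-0.18  0.26 -0.17  0.   -1.13 -1.17]
pos [ 0.4926 -0.2543  0.2351] yaw 102.8 n 12
[-0.68, -0.29, 0.09, np.float64(7.5)]
[-0.71, -0.2, 0.09, np.float64(7.5)]
[-0.73, -0.1, 0.09, np.float64(7.5)]
[-0.74, -0.01, 0.09, np.float64(7.5)]
[-0.73, 0.09, 0.09, np.float64(7.5)]
[-0.72, 0.19, 0.09, np.float64(7.5)]
[-0.69, 0.28, 0.09, np.float64(7.5)]
[-0.64, 0.36, 0.09, np.float64(7.5)]
[-0.59, 0.45, 0.09, np.float64(7.5)]
[-0.53, 0.52, 0.09, np.float64(7.5)]
[-0.45, 0.58, 0.08, np.float64(7.5)]
[-0.37, 0.64, 0.08, np.float64(7.5)]
```

```bash
python3 - <<'E'
from h import *
plan(.580,-.270,.225,192.6)
E
```

```text
pos [ 0.4926 -0.2543  0.2351] yaw 102.8 n 12
[-0.68, -0.29, 0.09, np.float64(-7.48)]
[-0.64, -0.37, 0.09, np.float64(-7.48)]
[-0.58, -0.45, 0.09, np.float64(-7.48)]
[-0.52, -0.53, 0.09, np.float64(-7.48)]
[-0.45, -0.59, 0.09, np.float64(-7.48)]
[-0.36, -0.64, 0.09, np.float64(-7.48)]
[-0.28, -0.68, 0.09, np.float64(-7.48)]
[-0.19, -0.72, 0.09, np.float64(-7.48)]
[-0.09, -0.73, 0.09, np.float64(-7.48)]
[0.01, -0.74, 0.09, np.float64(-7.48)]
[0.1, -0.73, 0.09, np.float64(-7.48)]
[0.2, -0.71, 0.09, np.float64(-7.48)]
```

Emit:
carry_out(moves=[[-0.7,-0.3,0,-7.5],[-0.6,-0.4,0,-7.5],[-0.6,-0.5,0,-7.5],[-0.5,-0.5,0,-7.5],[-0.4,-0.6,0,-7.5]], gripper=4.5)

```text
t: 15.1
position: [0.5267, -0.2608, 0.229]
orientation: [-1.341, 2.841, -0.0]
ft_force: [-0.7, -0.3, -0.4]
gripper_width: 0.628
finger_force: 0.0
```

Emit:
carry_out(moves=[[-0.4,-0.6,0,-7.5],[-0.3,-0.7,0,-7.5],[-0.2,-0.7,0,-7.5],[-0.1,-0.7,0,-7.5],[0,-0.7,0,-7.5]])

```text
t: 15.6
position: [0.5625, -0.2662, 0.2289]
orientation: [-2.183, 2.259, -0.0]
ft_force: [0.3, 0.1, 0.8]
gripper_width: 0.517
finger_force: 0.0
```

Emit:
carry_out(moves=[[0.1,-0.7,0,-7.5],[0.2,-0.7,0,-7.5],[0,0,0,0],[0,0,0,0],[0,0,0,0]])

```text
t: 16.1
position: [0.576, -0.2688, 0.2287]
orientation: [2.452, -1.964, -0.0]
ft_force: [0.7, -0.8, -0.4]
gripper_width: 0.52
finger_force: 0.0
```

```bash
python3 - <<'E'
from h import *
axis(.04,.13,rad=.045); w=snap("wrist"); s=snap("scene")
A=np.hstack([cv2.resize(w["color"],(420,315)),cv2.resize(s["color"][130:310,290:470],(315,315),interpolation=cv2.INTER_CUBIC)])
cv2.imwrite("pics/w5.png",A[...,::-1])
print(state()["joint_positions"].round(2)); plan(.580,-.270,.127,192.8); print("pin px",proj(w,(.58,-.27,.15))*.82, proj(s,(.58,-.27,.15)))
E
```

```text
0.04 49 a front -28.0 b lo/hi [-21.2  24.3]
0.05 43 a front -28.6 b lo/hi [-19.6  26.2]
0.06 43 a front -29.4 b lo/hi [-18.6  25.3]
0.07 46 a front -30.0 b lo/hi [-19.8  25.3]
0.08 49 a front -31.0 b lo/hi [-17.8  25.7]
0.09 47 a front -31.0 b lo/hi [-19.4  27.6]
0.1 47 a front -31.8 b lo/hi [-17.4  27.4]
0.11 49 a front -32.1 b lo/hi [-17.5  26.5]
0.12 41 a front -33.1 b lo/hi [-16.   27.8]
[-0.18  0.41  0.03  0.   -1.19  0.4 ]
pos [ 0.5761 -0.2688  0.2287] yaw -167.31 n 3
[0.07, -0.12, 3.39, np.float64(-0.04)]
[0.07, -0.12, 3.39, np.float64(-0.04)]
[0.07, -0.12, 3.39, np.float64(-0.04)]
pin px [210.17038143 167.29250688] [384.7670892  209.48042981]
```

View pics/w5.png

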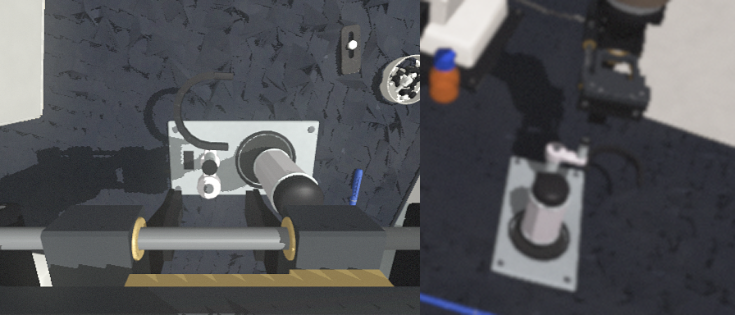

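The wrist view puts the pin head at (209,162) and the hinge at (208,188), both as predicted. The logger has stood by itself for more than 3 s with a steady slight lean. I'll go down over the pin and grip it.

Emit:
carry_out(moves=[[0.1,-0.2,3.0,0],[0.1,-0.2,3.0,0],[0,0,2.5,0],[0,0,1.4,0],[0,0,0,0]])

```text
t: 16.75
position: [0.5794, -0.2696, 0.1274]
orientation: [2.452, -1.961, -0.007]
ft_force: [-0.4, 0.7, -0.4]
gripper_width: 0.518
finger_force: 0.0
```

Emit:
carry_out(moves=[[0,0,0,0],[0,0,0,0],[0,0,0,0],[0,0,0,0],[0,0,0,0]], gripper=0.6, squeeze=8)

```text
t: 17.25
position: [0.5808, -0.27, 0.1302]
orientation: [-2.454, 1.961, -0.001]
ft_force: [0.5, 0.1, 2.7]
gripper_width: 0.159
finger_force: 7.8
```

Emit:
carry_out(moves=[[0,0,0,0],[0,0,0,0],[0,0,0,0]])

```text
t: 17.55
position: [0.5809, -0.27, 0.1302]
orientation: [2.454, -1.961, 0.001]
ft_force: [-0.6, -0.4, 4.2]
gripper_width: 0.153
finger_force: 7.7
```

```bash
python3 - <<'E'
from h import *
lean(4); axis(.05,.125,rad=.045)
s=state(); p=s["position"][:2]
R=36.;th=np.radians(12.9);ca,sa=np.cos(th),np.sin(th)
h=np.array([.489+.085*ca,-.254+.085*sa]); d=p-h; print("r",np.linalg.norm(d),"phi", np.degrees(np.arctan2(-( -sa*d[0]+ca*d[1]),-(ca*d[0]+sa*d[1]))))
E
```

```text
mean [ 0.581 -0.27   0.13  -1.292  0.116  4.473  0.174  0.394  0.024] gw 0.15529613020772312 ff 7.644223049283028
0.05 42 a front -29.0 b lo/hi [-19.6  26.4]
0.06 43 a front -29.4 b lo/hi [-19.1  24.8]
0.07 44 a front -30.2 b lo/hi [-17.   25.3]
0.08 41 a front -31.0 b lo/hi [-19.2  25.8]
0.09 49 a front -31.4 b lo/hi [-19.2  25.6]
0.1 47 a front -31.7 b lo/hi [-16.4  26.6]
0.11 50 a front -32.2 b lo/hi [-18.9  26.3]
0.12 46 a front -32.9 b lo/hi [-19.4  25.5]
r 0.03615982497137693 phi 91.60004450605298
```

Emit:
carry_out(moves=[[-0.02,0.38,0,6],[-0.02,0.38,0,6],[-0.02,0.38,0,6],[-0.02,0.38,0,6],[-0.02,0.38,0,6]])

```text
t: 18.3
position: [0.5629, -0.2689, 0.1301]
orientation: [-1.857, 2.532, -0.003]
ft_force: [0.4, 2.1, 4.4]
gripper_width: 0.161
finger_force: 7.7
```

```bash
cat >> h.py <<'E'
def arc():
    s=state(); p=s["position"][:2]; th=np.radians(12.9);ca,sa=np.cos(th),np.sin(th)
    R=cv2.Rodrigues(np.array(s["orientation"],float))[0]
    h=np.array([.489+.085*ca,-.254+.085*sa]); d=p-h
    print("r",np.linalg.norm(d).round(4),"phi",np.degrees(np.arctan2(sa*d[0]-ca*d[1],-(ca*d[0]+sa*d[1]))).round(1),"yaw",np.degrees(np.arctan2(R[1,1],R[0,1])).round(1),"f",s["ft_force"].round(1),s["t"])
E
python3 -c "
from h import *
arc();axis(.05,.12,rad=.045)"
```

```text
r 0.0351 phi 62.2 yaw 162.5 f [0.4 2.1 4.4] 18.3
0.05 42 a front -29.3 b lo/hi [-19.4  26.3]
0.06 46 a front -29.5 b lo/hi [-18.9  23.9]
0.07 42 a front -29.8 b lo/hi [-18.4  25.7]
0.08 44 a front -30.7 b lo/hi [-18.9  24.6]
0.09 47 a front -31.7 b lo/hi [-18.4  25.6]
0.1 50 a front -32.1 b lo/hi [-19.   27.1]
0.11 48 a front -32.5 b lo/hi [-18.   25.9]
```

Working well, and the logger is undisturbed.

Emit:
carry_out(moves=[[-0.01,0.25,0,4],[-0.01,0.25,0,4],[-0.01,0.25,0,4],[-0.01,0.25,0,4],[-0.01,0.25,0,4]])

```text
t: 18.85
position: [0.552, -0.2632, 0.1302]
orientation: [-1.394, 2.813, -0.002]
ft_force: [1.6, 1.9, 4.2]
gripper_width: 0.158
finger_force: 7.7
```

Emit:
carry_out(moves=[[-0.01,0.25,0,4],[-0.01,0.25,0,4],[-0.01,0.25,0,4],[0,0,0,0]])

```text
t: 19.25
position: [0.5463, -0.2579, 0.1301]
orientation: [-1.096, 2.942, -0.001]
ft_force: [0.6, 3.3, 5.3]
gripper_width: 0.16
finger_force: 7.6
```

```bash
python3 -c "
from h import *
arc();axis(.05,.135,rad=.045)"
```

```text
r 0.0343 phi 28.9 yaw 130.9 f [0.6 3.3 5.3] 19.25
0.05 44 a front -28.4 b lo/hi [-19.6  25.2]
0.06 40 a front -29.3 b lo/hi [-18.2  25.6]
0.07 47 a front -29.9 b lo/hi [-19.5  24.4]
0.08 44 a front -30.1 b lo/hi [-19.   25.7]
0.09 47 a front -31.2 b lo/hi [-18.5  25.6]
0.1 48 a front -31.4 b lo/hi [-18.3  27.2]
0.11 46 a front -32.4 b lo/hi [-19.1  25.3]
0.12 48 a front -33.0 b lo/hi [-17.9  27.1]
0.13 37 a front -33.0 b lo/hi [-21.6  28.8]
```

Emit:
carry_out(moves=[[0,0.19,0,3],[-0.01,0.19,0,3],[0,0.19,0,3],[-0.01,0.19,0,3],[0,0.19,0,3]])

```text
t: 19.8
position: [0.5414, -0.2504, 0.1301]
orientation: [-0.701, 3.06, -0.002]
ft_force: [0.6, 1.5, 3.9]
gripper_width: 0.161
finger_force: 7.7
```

```bash
python3 -c "
from h import *
arc();axis(.05,.135,rad=.045)"
```

```text
r 0.0341 phi 13.9 yaw 115.8 f [0.6 1.5 3.9] 19.8
0.05 43 a front -29.2 b lo/hi [-19.6  25.2]
0.06 47 a front -29.1 b lo/hi [-18.9  25.3]
0.07 36 a front -29.9 b lo/hi [-17.1  24.8]
0.08 39 a front -30.6 b lo/hi [-11.6  24.6]
0.09 36 a front -31.3 b lo/hi [-5.5 26.4]
0.1 43 a front -31.9 b lo/hi [-19.2  26.8]
0.11 55 a front -32.7 b lo/hi [-19.6  26.2]
0.12 46 a front -32.7 b lo/hi [-18.  27.]
0.13 39 a front -33.5 b lo/hi [-21.4  27.4]
```

Emit:
carry_out(moves=[[0,0.19,0,3],[-0.01,0.19,0,3],[0,0.19,0,3],[0,0.15,0,2],[0,0,0,0]])

```text
t: 20.35
position: [0.5389, -0.2436, 0.1301]
orientation: [-0.408, 3.113, -0.001]
ft_force: [1.5, 2.3, 5.6]
gripper_width: 0.151
finger_force: 7.7
```

```bash
python3 -c "
from h import *
arc();axis(.05,.135,rad=.045)"
```

```text
r 0.0341 phi 1.7 yaw 104.9 f [1.5 2.3 5.6] 20.35
0.05 43 a front -28.8 b lo/hi [-19.6  26.5]
0.06 44 a front -29.0 b lo/hi [-18.2  25.8]
0.07 46 a front -29.8 b lo/hi [-18.3  25.4]
0.08 38 a front -30.1 b lo/hi [-10.1  25.9]
0.09 14 a front -30.3 b lo/hi [ 0.3 28.4]
0.1 18 a front -25.1 b lo/hi [-24.   27.9]
0.11 40 a front -31.2 b lo/hi [-19.4  26.9]
0.12 46 a front -31.8 b lo/hi [-16.3  30.9]
0.13 41 a front -31.8 b lo/hi [-20.1  28.4]
```

Emit:
carry_out(moves=[[0,0.1,0,1],[0,0.1,0,1],[0,0.1,0,0],[0,0,0,0]])

```text
t: 20.8
position: [0.5386, -0.2422, 0.1301]
orientation: [-0.351, 3.118, -0.005]
ft_force: [3.3, -4.9, 3.7]
gripper_width: 0.156
finger_force: 7.8
```

Emit:
carry_out(moves=[[0,0.1,0,0],[0,0.1,0,0],[0,0,0,0]])

```text
t: 21.1
position: [0.5387, -0.242, 0.1302]
orientation: [-0.35, 3.118, -0.009]
ft_force: [5.3, -11.8, 0.6]
gripper_width: 0.156
finger_force: 7.9
```

```bash
python3 -c "
from h import *
arc();axis(.05,.135,rad=.045)"
```

```text
r 0.0339 phi -1.1 yaw 102.8 f [  5.3 -11.8   0.6] 21.1
0.05 48 a front -28.1 b lo/hi [-18.2  26.2]
0.06 39 a front -29.3 b lo/hi [-18.3  24.1]
0.07 39 a front -29.4 b lo/hi [-18.9  21.3]
0.08 30 a front -30.2 b lo/hi [-11.4  19.4]
0.09 16 a front -30.6 b lo/hi [-1.9 28.2]
0.1 16 a front -23.1 b lo/hi [-34.   29.5]
0.11 42 a front -30.7 b lo/hi [-27.8  27. ]
0.12 41 a front -32.0 b lo/hi [-14.2  29.9]
0.13 47 a front -31.3 b lo/hi [-19.8  31.4]
```

The yoke is against its stop: the reaction is 12 N and it moves no further. I'll open and withdraw upward.

Emit:
carry_out(moves=[[0,0,0,0],[0,0,0,0],[0,0,0,0],[0,0,0,0],[0,0,0,0]], gripper=4)

```text
t: 21.65
position: [0.5358, -0.2383, 0.1289]
orientation: [0.349, -3.12, -0.001]
ft_force: [0.1, 0.1, 0.5]
gripper_width: 0.442
finger_force: 0.0
```

Emit:
carry_out(moves=[[0,0,-0.5,0],[0,0,-1.5,0],[0,0,-3,0],[0,0,-3,0],[0,0,-3,0]])

```text
t: 22.15
position: [0.5363, -0.2386, 0.241]
orientation: [0.349, -3.122, -0.0]
ft_force: [1.2, -0.4, -0.4]
gripper_width: 0.463
finger_force: 0.0
```

Emit:
carry_out(moves=[[3,0,-2,0],[3,0,-1,0],[4,0,0,0],[4,0,0,0],[4,0,0,0]])

```text
t: 22.65
position: [0.3593, -0.2783, 0.27]
orientation: [-0.35, 3.122, -0.0]
ft_force: [0.0, -1.3, 0.6]
gripper_width: 0.459
finger_force: 0.0
```

```bash
python3 - <<'E'
from h import *
lean(3); axis(.03,.15,rad=.045); t=snap("top"); s=snap("scene")
A=np.hstack([cv2.resize(t["color"][165:265,320:440],(480,400),interpolation=cv2.INTER_CUBIC),cv2.resize(s["color"][200:300,320:400],(320,400),interpolation=cv2.INTER_CUBIC)])
cv2.imwrite("pics/f.png",A[...,::-1])
E
```

```text
mean [ 0.357 -0.278  0.27  -1.749 -0.088 -0.479  0.067  0.022 -0.006] gw 0.4587150699024542 ff 0.0
0.03 15 a front -27.3 b lo/hi [-16.8  21.7]
0.04 54 a front -27.8 b lo/hi [-21.1  24.1]
0.05 41 a front -28.3 b lo/hi [-18.5  26.3]
0.06 32 a front -29.1 b lo/hi [-18.6  21.1]
0.07 34 a front -29.7 b lo/hi [-19.3  13.9]
0.08 22 a front -30.0 b lo/hi [-12.1  12. ]
0.1 10 a front -19.9 b lo/hi [-34.9  29.7]
0.11 20 a front -24.8 b lo/hi [-31.8  28. ]
0.12 20 a front -30.8 b lo/hi [-17.9  26.6]
```

View pics/f.png

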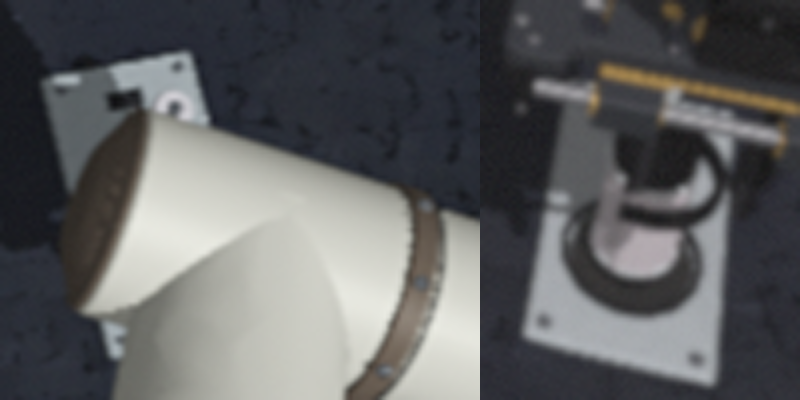

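The logger stands on the pad with the U round it. I'll move the arm out of view and do a last check on the yoke angle.

Emit:
carry_out(moves=[[0,4,0,0],[0,4,0,0],[0,4,0,0],[0,4,0,0],[0,4,0,0]])

```text
t: 23.45
position: [0.3172, -0.0816, 0.2697]
orientation: [-0.349, 3.122, -0.0]
ft_force: [1.5, 1.7, -0.1]
gripper_width: 0.463
finger_force: 0.0
```

```bash
python3 - <<'E'
from h import *
t=snap("top"); s=snap("scene")
A=np.hstack([cv2.resize(t["color"][165:265,320:440],(480,400),interpolation=cv2.INTER_CUBIC),cv2.resize(s["color"][200:300,320:400],(320,400),interpolation=cv2.INTER_CUBIC)])
cv2.imwrite("pics/f2.png",A[...,::-1])
th=np.radians(12.9); w=lambda a,b,z:(.489+a*np.cos(th)-b*np.sin(th),-.254+a*np.sin(th)+b*np.cos(th),z)
for n,q in(("pin shut",w(.049,0,.15)),("pin 5deg",w(.0491,-.0031,.15)),("hinge",w(.085,0,.125)),("cap",w(0,0,.152))):
    print(n,(proj(t,q)-[320,165])*4,(proj(s,q)-[320,200])*4)
E
```

```text
pin shut [200.31092371 147.83887618] [196.75196875  67.36398661]
pin 5deg [204.64112797 146.85224502] [201.86862355  68.29516422]
hinge [176.17133397 106.17472912] [193.31309729  52.44583251]
cap [220.06922963 216.63119822] [191.18192007 124.69802346]
```

View pics/f2.png

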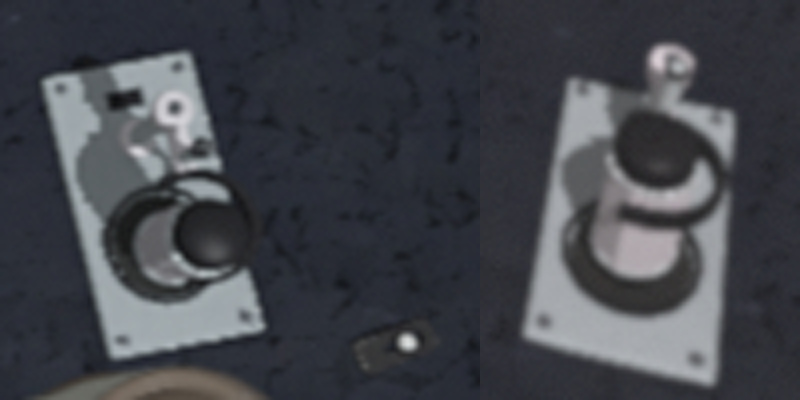

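The pin head is at (199,147), which matches the shut prediction of (200,148). The logger stands inside the U and the arm is clear.

```bash
python3 -c "
from plant import sign_off
print(sign_off())"
```

```text
the job is handed in; nothing more can be done
None
```

The job is handed in after about 23.5 s of the 64 s allowed: the logger stands heavy end down in the middle of the pad, leaning about 3° since I let go, it stood by itself for more than 3 s before I moved the yoke, and the yoke is shut against its stop.

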